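# Check the set of the wax in the lidded candle tin

## Robot

A 6-joint arm with a two-finger parallel gripper is mounted at the origin on the work surface. World frame = base frame: x ahead of the robot, y to its left, z up, the work surface at z = 0. Lengths are in m, angles in degrees, forces in N, time in s.
With the tool pointing down it reaches from about 0.3 to 0.75 m from the base axis. Payload 8.5 kg.
Tool frame: the origin (TCP) lies at the very end of the fingers, on their centre line; the grasp point (between the pads) lies 19 mm behind it; z points along the fingers, y is the line along which they close (so a half turn about z gives the same grasp; the last joint's range is limited). The gripper opens to 85 mm and grips with 20 to 120 N. Pads are 22 mm wide; open, the fingers measure 114 mm over their backs; the gripper's body (76 mm by 85 mm) begins 54 mm behind the grasp point. The pads swing forward as they close: fully open they stand 13 mm farther back than shut.
Start: joints at [57.68, 21.807, 74.336, -0, 83.858, -12.336], TCP at [0.188, 0.517, 0.231] pointing down, gripper open.
Joint ranges: [-178.18, 178.18], [-50.72, 133.34], [12.68, 142.11], [-81.47, 261.47], [9.98, 163.14], [-165.26, 165.26]. Speed limits (degrees/s): [136.94, 136.94, 180, 180, 180, 180].

## Interface

Orientations are given as a 3x3 rotation matrix whose columns are the frame's x, y, z axes.
In Python, from rig import observe, cams, ticket gives the robot as it stands.
- The arm moves only by the tool move_arm, never from a script. Its arguments are lists of equal length, an entry for each row: "jaw": the finger opening in cm, from 0 to 8.54; "dp": the shift along the tool's x, y, z in cm, a list of three; "turn": the turn, a rotation vector about the tool's x, y, z in rad, a list of three. In form: {"jaw": [jaw, ...], "dp": [[tx, ty, tz], ...], "turn": [[wx, wy, wz], ...]}. A call has 1 to 12 rows; each row shifts and turns the commanded pose from where the row before left it, along the tool's axes as they then stand; what a row does not reach is not made up. A row lasts 1/12 s, in which the tool goes at most 41.7 mm and 7.16 degrees, less where a joint would pass 70% of its speed; a pose out of reach is approached as far as the arm can. A call is refused whole if a number of a shift passes 4.17 or a number of a turn 0.125, either way. A call with a gripper value outside its range is refused whole. The fingers move at their own pace and stop on an object; "force" is the grip in N (left out, the last holds). Time passes only in rows, so rows that do not move let the fingers close. It gives the time, the measured TCP pose, the force, the opening and the grip force at its end, in the units of the state.
- observe(): the state, without advancing time (a new reading comes with each control period).
- cams.get_image(name): name is "scene" or "top" or "wrist"; returns (picture, depth): 384x512x3 uint8, red, green, blue; 384x512 float32, m along the optical axis (not along the pixel's ray), 0 where there is no reading.
- cams.calibration(name): a dict with "vertical_fov" (degrees; the focal length in pixels is half the picture's height over the tangent of half this angle, whatever the lens; pixels are square), "cx", "cy" (the principal point, pixels), "view" (4x4, takes a point from world to camera coordinates); the wrist camera has in their place "tool_from_camera" (4x4, takes a point from camera to tool coordinates, whose origin is the TCP and whose axes are the flange's). Camera axes: x right, y up, looking along -z (the intrinsics and any distortion apply to the point x, -y, -z); pixel columns grow to the right and rows downward; lengths in m; the calibration is good to about 2 mm. A picture is of the moment at which its call begins: read the wrist's pose just before it. calibration takes no time and is no camera call.
- ticket.close_job(): hands the job in; it is judged then, once.
Trained networks look in the newest picture that a camera, given by its name, has taken for a name from the list of things; names that differ only in an ending like _2 or _b are one class to them, and where a whole thing is asked for, a point or a joint stands for the part that bears it (a point fixed in the world has none). Each returns a list of dicts, best first, with "p" (0 to 1); they miss things now and then, are a little off and sometimes report something else, mostly with a low value. They report only what shows in the picture. A call takes as long as a camera call. They do not tell look-alikes from the thing itself.
- cams.spot_in(camera, query): "box" ([centre column, centre row, width, height] as shares, 0 to 1, of the picture: columns of its width, rows of its height, round what is visible of it).
- cams.outline_of(camera, query): "mask" (384x512 bool, what is visible of it) and "box" ([centre column, centre row, width, height] as shares, 0 to 1, of the picture: columns of its width, rows of its height, round what is visible of it).
- cams.mark_of(camera, query): "location" ([column, row] as shares, 0 to 1, of the picture: columns of its width, rows of its height: a listed point, or the origin of a listed thing).
The state is a dict: "time_s": time; "q": joint angles; "qvel": joint speeds; "joint_efforts": joint torques, N m; "position": TCP position; "tool_rot": TCP orientation; "ft_force": force on the tool from outside, world axes, zero at the start; "wrist_torque": the same for the moment, N m; "grip_width": finger opening in m; "gripper_force": force on a finger pad.
Only numpy, scipy, OpenCV 4.12 (cv2) and the standard library are available. Lean on these libraries where they do the work, as an engineer would, in place of code of your own. Each camera call takes 0.05 s, during which the arm holds its last target. There are 200 camera calls.

## Task

One of the four candle tins on the sheet pan has its lid on: take that lid off and lay it flat, knob up, on the rubber mat. Then take the spring gauge out of its leaning stand, hold it upright over that tin, and press its plunger gently on the wax inside the printed ring until the plunger is pushed about half way in. Finish like that, holding the gauge upright and steady in the gripper with the plunger half in on the ring, without disturbing the other tins and loose things.

Things in the scene. Friction and masses are not known exactly. Their poses are not given: they have to be found in the camera images.
- test_tin: The candle tin to check: plain steel, loose, 76 mm diameter, 65 mm tall, 0.3 kg, on the sheet pan among three tins of the same shape; it alone has a lid on at the start. Origin: centre of its underside; z up. Filled with hard, rigid set wax, flat top 52 mm above the origin, 13 mm below the rim; wall 3 mm.
- mark (a point): Centre of the printed ring (thin dark line, 21 mm outer and 17 mm inner diameter) on the wax of the test tin, on the wax surface, 15 mm from the tin's axis along the tin's own x. Hidden by the lid at the start.
- lid: Steel lid lying loose on the test tin: disc 80 mm diameter, 4 mm thick; under it a centring plug 62 mm diameter, 4 mm deep (4 mm play in the tin's mouth); on top a wooden knob, cylinder 20 mm diameter, 30 mm tall. Origin: centre of the plug's underside (61 mm above the tin's origin when on the tin); z up: disc 4 to 8 mm, knob 8 to 38 mm. 0.09 kg.
- mat: Flat black rubber mat, 120 x 120 mm, 4 mm thick, fixed on the bench. Origin: centre of its underside. The lid goes here, its centre within 45 mm of the mat's centre.
- stand: Small fixed wooden stand, base 100 x 80 x 12 mm, with a square sleeve leaning 0.42 rad (24 degrees) from vertical towards the stand's own -x, in which the gauge stands. Highest point of the wood about 75 mm. Origin: centre of its underside, z up.
- gauge: Pen-like spring gauge, 0.13 kg, loose in the stand's leaning sleeve, hung by its collar; pull out along its axis, over 40 mm. Origin: plunger tip when fully out; z along its axis to its top. Along z: plunger 6 mm diameter 0-14 mm, steel nose 16 mm diameter 14-50 (in the sleeve 18-50, 4 mm play), collar 30 mm diameter 50-58, black handle 22 mm diameter 58-135, to be gripped. Use it with z vertical.
- gauge_tip (a point): The flat tip of the gauge's plunger (6 mm diameter); moves with the plunger.
- plunger (a joint): How far the gauge's plunger is pushed in, m: 0 fully out, 0.012 at its stop. Spring: 1 N to start, then 0.4 N per mm (half way, 6 mm, is 3.4 N; the stop is reached at 5.8 N).
- tray: Shallow aluminium sheet pan, 270 x 270 mm, rim 14 mm high, floor 3 mm thick, fixed on the bench, carrying the four tins in a 2 by 2 pattern 110 mm apart. Origin: centre of its underside.
- tin1: Another candle tin on the sheet pan, same shape as the test tin (76 mm diameter, 65 mm tall), without lid and without ring; leave it alone. Origin: centre of its underside.
- tin2: Another candle tin on the sheet pan, same shape as the test tin (76 mm diameter, 65 mm tall), without lid and without ring; leave it alone. Origin: centre of its underside.
- tin3: Another candle tin on the sheet pan, same shape as the test tin (76 mm diameter, 65 mm tall), without lid and without ring; leave it alone. Origin: centre of its underside.
- bottle: Bystander: amber bottle, 48 mm diameter, 110 mm tall, to the right of stand and mat. Origin: centre of its underside.
- jar: Bystander: closed glass jar, 72 mm diameter, 75 mm tall, beyond stand and mat. Origin: centre of its underside.
- spoon: Bystander: spoon lying on the bench beyond the stand and mat. Origin: middle of its underside.
- scraper: Bystander: spatula lying on the bench close in front of the robot. Origin: middle of its underside.
Things that resemble listed ones, but are neither listed nor needed, are in the scene too. Leave any green or orange look-alike of the lid alone.

How it is judged (in metres and radians):
On the way:
1. the lid lies flat, knob up, on the mat, let go (horizontal distance between lid and mat below 0.045 m and angle between lid's own z axis and vertical below 0.12 rad and contact force between lid and mat above 0.2 N and contact force between lid and the fingers below 0.05 N and linear speed of lid below 0.02 m/s), for 0.2 s.
At the end, for the whole second after the job is handed in: Lid released, flat (7 deg), knob up, within 45 mm of the mat's centre. Gauge held by the gripper alone, still, upright within 7 deg, tip within 8 mm of the ring's centre, plunger in 2.5 to 9.5 mm, 1 to 9 N on the test tin, which stands upright, untouched by the fingers (all of step 1 and value of joint plunger between 0.0025 and 0.0095 m and distance between gauge_tip and mark below 0.008 m and angle between gauge's own z axis and vertical below 0.12 rad and contact force between gauge and test_tin between 1 and 9 N and contact force between gauge and the fingers above 2 N and contact force between gauge and stand below 0.05 N and linear speed of gauge below 0.02 m/s and angle between test_tin's own z axis and vertical below 0.06 rad and contact force between the fingers and test_tin below 0.05 N); the arm keeps its last pose, push and grip.
It fails at once if the gauge is pushed hard on something (over 20 N on the test tin) (contact force between gauge and test_tin above 20 N).
It fails at once if the test tin is tipped by more than 17 degrees or shoved more than 40 mm (angle between test_tin's own z axis and vertical above 0.3 rad or distance of test_tin from where it was at the start of the episode above 0.04 m).
It fails at once if another tin or a bystander is moved by more than 30 mm (distance of any of tin1, tin2, tin3, bottle, jar, spoon, scraper from where it was at the start of the episode above 0.03 m).
It also fails if it takes over 72 s, if anything falls off the work surface, if the arm or the gripper's body presses on something with over 40 N, if the wrist force passes 120 N, or if a joint passes its speed limit or range.

## Working session

There is one attempt and no reset: what is moved stays moved. The work goes in short steps, Python scripts to look and compute and a tool call to move; the robot and the scene stay as the last step left them, time stands still between calls to the robot, and variables do not carry over. Pictures are saved under pics/ and viewed, at most 11 in all, crops included, and the job is handed in when it is done.

Besides the shell and the picture viewer there is one more tool, called after ">>>" by a JSON object that holds its "op" and its "data", one argument or row to a line. move_arm: Moves the arm, as the interface text tells. Its arguments: {"type":"object","properties":{"jaw":{"type":"array","items":{"type":"number"}},"dp":{"type":"array","items":{"type":"array","items":{"type":"number"}}},"turn":{"type":"array","items":{"type":"array","items":{"type":"number"}}},"force":{"type":"number"}},"required":["jaw","dp","turn"]}

```bash
mkdir -p pics; cat > h.py <<'E'
import numpy as np, cv2
from rig import observe, cams, ticket
def save(n,im,box=None,scale=1):
    if box: im=im[box[1]:box[3],box[0]:box[2]]
    im=cv2.resize(im,None,fx=scale,fy=scale,interpolation=cv2.INTER_CUBIC)
    cv2.imwrite('pics/'+n+'.png',im[:,:,::-1])
def cal(name,st=None):
    c=cams.calibration(name); f=192/np.tan(np.radians(c['vertical_fov'])/2)
    if 'view' in c: M=np.linalg.inv(np.array(c['view']))
    else:
        T=np.eye(4);T[:3,:3]=st['tool_rot'];T[:3,3]=st['position'];M=T@np.array(c['tool_from_camera'])
    return c,f,M
def ray(name,uv,st=None):
    c,f,M=cal(name,st); 
    d=np.array([(uv[0]-c['cx'])/f,-(uv[1]-c['cy'])/f,-1.]);return M[:3,3],M[:3,:3]@d
def onz(name,uv,z,st=None):
    o,d=ray(name,uv,st);return o+d*(z-o[2])/d[2]
def at(name,uv,dep,st=None):
    o,d=ray(name,uv,st);return o+d*dep
E
python3 - <<'E'
from h import *
for n in ('scene','top'):
    im,d=cams.get_image(n); save(n,im,scale=1.5)
    print(n,{k:np.round(v,3).tolist() for k,v in cams.calibration(n).items()} )
    for q in ('lid','test_tin','mat','stand','gauge','tray'):
        r=cams.spot_in(n,q) ; 
        for x in r[:4]:
            b=np.array(x['box'])*[512,384,512,384]; c=tuple(int(v) for v in b[:2])
            dd=d[c[1],c[0]]
            print(q,round(x['p'],2),b.round(),np.round(at(n,b[:2],dd),3))
print(cams.calibration('wrist'))
E
```

```text
scene {'vertical_fov': 51.96, 'cx': 254.151, 'cy': 193.36, 'view': [[0.871, 0.49, 0.016, -0.436], [-0.317, 0.538, 0.781, 0.134], [0.374, -0.685, 0.624, -1.223], [0.0, 0.0, 0.0, 1.0]]}
lid 0.74 [198. 189.  31.  21.] [ 0.356 -0.047  0.021]
lid 0.72 [246. 134.  28.  17.] [0.314 0.274 0.014]
lid 0.66 [279. 155.  28.  22.] [0.501 0.135 0.075]
lid 0.54 [230. 161.  25.  17.] [0.347 0.127 0.007]
test_tin 0.57 [280. 171.  24.  24.] [0.519 0.111 0.039]
mat 0.7 [230. 228.  65.  49.] [ 0.499 -0.117  0.004]
stand 0.61 [280. 172.  30.  21.] [0.52  0.109 0.038]
stand 0.57 [191. 274.  57.  48.] [ 0.522 -0.3    0.039]
gauge 0.85 [180. 242.  33.  41.] [ 0.493 -0.289  0.106]
tray 0.72 [191. 274.  59.  47.] [ 0.522 -0.3    0.039]
tray 0.6 [300. 175. 120.  71.] [0.554 0.17  0.002]
top {'vertical_fov': 52.354, 'cx': 252.318, 'cy': 200.716, 'view': [[-0.005, -1.0, 0.004, -0.066], [0.996, -0.005, 0.09, -0.51], [-0.09, 0.004, 0.996, -1.057], [0.0, 0.0, 0.0, 1.0]]}
lid 0.95 [126. 277.  33.  33.] [0.306 0.271 0.038]
lid 0.88 [178. 265.  32.  35.] [0.335 0.131 0.037]
lid 0.78 [242. 263.  27.  29.] [ 0.341 -0.04
[... 189 characters left out ...]
5.  23.  30.] [0.494 0.139 0.101]
stand 0.61 [332. 202.  34.  41.] [ 0.499 -0.276  0.08 ]
gauge 0.47 [338. 207.  15.  22.] [ 0.485 -0.282  0.122]
tray 0.88 [160. 191.  95.  99.] [0.541 0.192 0.004]
tray 0.32 [329. 204.  30.  40.] [ 0.494 -0.269  0.075]
{'vertical_fov': 69.36753407211559, 'cx': 257.7892516858109, 'cy': 195.5551016839246, 'tool_from_camera': array([[ 6.50989556e-04,  9.61381333e-01,  2.75219019e-01,
         7.00572699e-02],
       [ 9.99999785e-01, -6.03844316e-04, -2.56031588e-04,
        -4.63698673e-04],
       [-7.99545489e-05,  2.75219127e-01, -9.61381519e-01,
        -1.42106611e-01],
       [ 0.00000000e+00,  0.00000000e+00,  0.00000000e+00,
         1.00000000e+00]])}
```

View pics/scene.png

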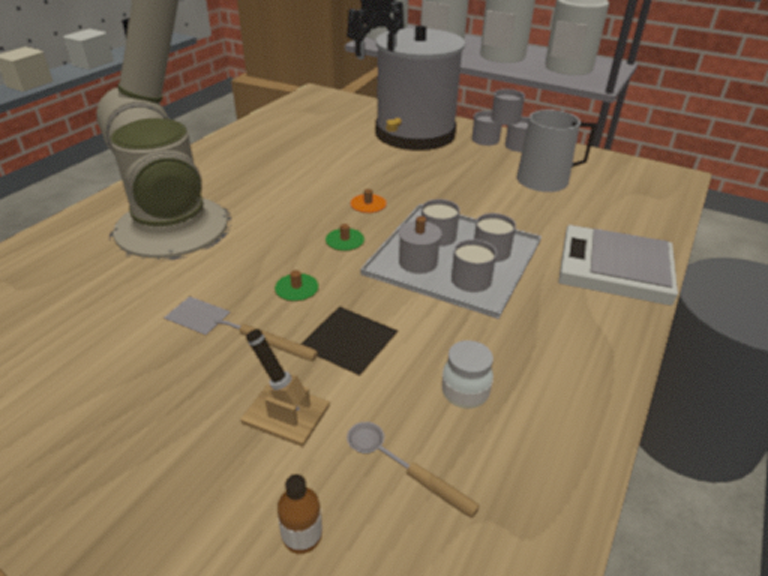

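View pics/top.png

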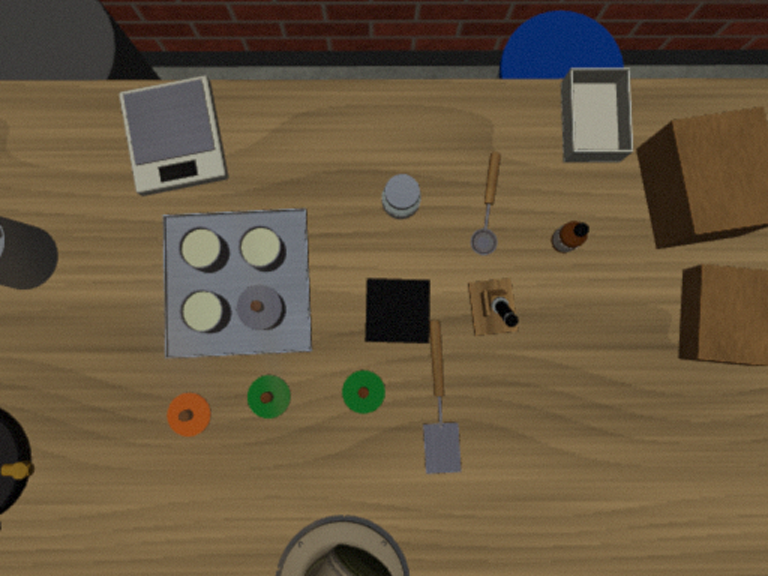

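The pictures show these lid candidates (512x384 top-camera pixels):
- Steel lid on the near-right tin, at about (173,204).
- Green look-alikes at (178,265) and (242,263).
- Orange look-alike at (126,277).

I choose the steel one on the tray. The mat is at (265,207) and the gauge handle top is at (338,212).

```bash
cat >> h.py <<'E'
from scipy.spatial.transform import Rotation as R
def plan(target,Rt=None,p=None,Rc=None):
    """shift in current tool axes (cm), rotation vector in tool axes (rad)"""
    s=observe(); Rc=np.array(s['tool_rot']) if Rc is None else Rc; p=np.array(s['position']) if p is None else p
    print('dp cm',np.round(Rc.T@(np.array(target)-p)*100,2))
    if Rt is not None: print('turn',np.round(R.from_matrix(Rc.T@Rt).as_rotvec(),3))
E
python3 - <<'E'
from h import *
s=observe();print(np.round(s['tool_rot'],3),s['position'],s['grip_width'])
im,d=cams.get_image('top'); save('lidcrop',im,(100,130,300,300),3)
# gauge axis: black handle pixels from both cams
for n in('top','scene'):
    im,d=cams.get_image(n)
    for q in('gauge','lid'):
        for r in cams.outline_of(n,q)[:1]:
            m=r['mask'];v,u=np.nonzero(m&(d>0));P=np.array([at(n,(a,b),d[b,a]) for a,b in zip(u,v)])
            print(n,q,len(P),r['p'])
            z=P[:,2]
            for lo in np.arange(.03,.16,.015):
                k=(z>lo)&(z<lo+.015)
                if k.sum()>3:print(k.sum(),P[k].mean(0).round(4))
    for q in ('gauge_tip','gauge','stand','mat','test_tin','lid'):
        print(q,[(np.round(np.array(r['location'])*[512,384],1),round(r['p'],2)) for r in cams.mark_of(n,q)[:3]])
plan([.497,.136,.25],np.array([[1,0,0],[0,-1,0],[0,0,-1.]]))
E
```

```text
[[-0.94   0.342 -0.   ]
 [ 0.342  0.94  -0.   ]
 [-0.    -0.    -1.   ]] [0.18797216 0.5168676  0.23132066] 0.0854189814890361
top gauge 198 0.51
18 [ 0.4977 -0.2743  0.0723]
42 [ 0.504  -0.2788  0.0803]
23 [ 0.493  -0.2779  0.0983]
26 [ 0.4867 -0.2788  0.1129]
19 [ 0.4806 -0.2794  0.128 ]
67 [ 0.4687 -0.2831  0.1437]
top lid 670 0.84
598 [0.4972 0.1431 0.0713]
21 [0.4994 0.1367 0.0788]
51 [0.4968 0.1414 0.1001]
gauge_tip []
gauge [(array([263.5, 209.1]), 0.73), (array([327.2, 193.9]), 0.64)]
stand [(array([330. , 202.9]), 0.82)]
mat [(array([265.5, 206.7]), 0.76)]
test_tin [(array([177.9, 206.2]), 0.53)]
lid [(array([245.4, 263. ]), 0.97), (array([172.8, 204.5]), 0.91), (array([122.5, 274.9]), 0.82)]
scene gauge 480 0.9
34 [ 0.5033 -0.2912  0.0717]
107 [ 0.5052 -0.2855  0.0814]
75 [ 0.4965 -0.2878  0.0975]
76 [ 0.4898 -0.2886  0.1125]
83 [ 0.4828 -0.2893  0.1278]
103 [ 0.4745 -0.2882  0.1422]
scene lid 398 0.97
4 [0.4891 0.2089 0.0537]
315 [0.5036 0.137  0.0707]
32 [0.5032 0.1358 0.0818]
43 [0.5014 0.1388 0.0971]
gauge_tip []
gauge []
stand [(array([188.3, 274.2]), 0.93)]
mat [(array([231.2, 224.2]), 0.82)]
test_tin [(array([279.1, 172.7]), 0.68), (array([229.8, 225.7]), 0.23)]
lid [(array([277.9, 157.9]), 0.95), (array([229.8, 164.3]), 0.79), (array([195.5, 192.4]), 0.77)]
dp cm [-42.06 -25.23  -1.87]
turn [-0.     0.     2.793]
```

View pics/lidcrop.png

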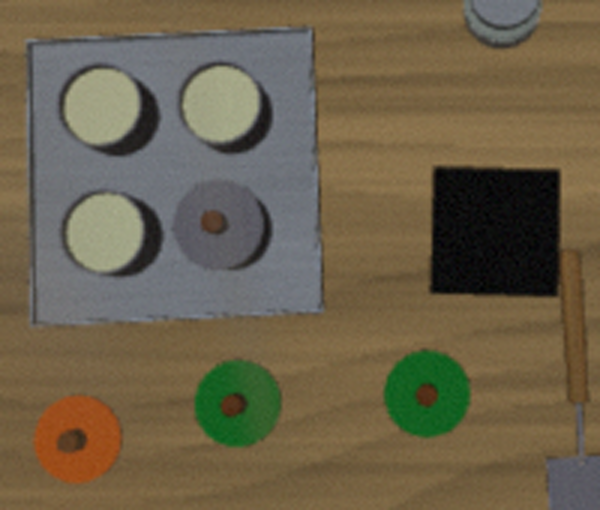

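The crop confirms it: the steel lid with a brown knob at crop (212,222), sitting on the tray tin. The green and orange discs lie on the bench, so I'll leave them. Moving above the lid.

>>> {"op": "move_arm", "data": {
  "jaw": [5, 5, 5, 5, 5, 5, 5, 5, 5, 5, 5, 5],
  "dp": [
    [0, 0, -3],
    [-3.2, -1.9, 0],
    [-3.2, -1.9, 0],
    [-3.2, -1.9, 0],
    [-3.2, -1.9, 0],
    [-3.2, -1.9, 0],
    [-3.2, -1.9, 0],
    [-3.2, -1.9, 0],
    [-3.2, -1.9, 0],
    [-3.2, -1.9, 0],
    [-3.2, -1.9, 0],
    [-3.2, -1.9, 0]
  ],
  "turn": [
    [0, 0, 0],
    [0, 0, 0],
    [0, 0, 0],
    [0, 0, 0],
    [0, 0, 0],
    [0, 0, 0],
    [0, 0, 0],
    [0, 0, 0],
    [0, 0, 0],
    [0, 0, 0],
    [0, 0, 0],
    [0, 0, 0]
  ]
}}

```text
time_s: 2.65
position: [0.4482, 0.1985, 0.2615]
tool_rot: [[-0.94, 0.342, 0.0], [0.342, 0.94, 0.0], [-0.0, 0.0, -1.0]]
ft_force: [0.3, 1.1, -0.2]
grip_width: 0.05
gripper_force: 0.0
```

```bash
python3 - <<'E'
from h import *
plan([.497,.138,.22],np.array([[-1,0,0],[0,1,0],[0,0,-1.]]))
print(observe()['time_s'],observe()['q'])
E
```

```text
dp cm [-6.65 -4.02  4.15]
turn [ 0.     0.    -0.349]
2.65 [ 1.00160948e+01  1.45002157e+01  8.01465079e+01  3.31921200e-03
  8.53302268e+01 -5.99959167e+01]
```

>>> {"op": "move_arm", "data": {
  "jaw": [5, 5, 5, 5, 5],
  "dp": [
    [-3.3, -2, 2.1],
    [-3.3, -2, 2.1],
    [0, 0, 0],
    [0, 0, 0],
    [0, 0, 0]
  ],
  "turn": [
    [0, 0, 0],
    [0, 0, -0.11],
    [0, 0, -0.12],
    [0, 0, -0.12],
    [0, 0, 0]
  ]
}}

```text
time_s: 3.07
position: [0.4934, 0.1425, 0.2211]
tool_rot: [[-1.0, -0.004, -0.001], [-0.004, 1.0, 0.0], [0.001, 0.0, -1.0]]
ft_force: [0.2, 0.4, 0.6]
grip_width: 0.05
gripper_force: 0.0
```

```bash
python3 - <<'E'
from h import *
s=observe()
im,d=cams.get_image('wrist'); save('w1',im,scale=1.5)
for r in cams.outline_of('wrist','lid')[:2]:
    m=r['mask'];v,u=np.nonzero(m&(d>0));P=np.array([at('wrist',(a,b),d[b,a],s) for a,b in zip(u,v)]);z=P[:,2]
    print(r['p'],len(P))
    for lo,hi in((.06,.08),(.08,.095),(.097,.11)):
        k=(z>lo)&(z<hi)
        if k.sum():
            print(k.sum(),P[k].mean(0).round(4),P[k].min(0).round(4),P[k].max(0).round(4))
print([ (np.array(r['location'])*[512,384],r['p']) for r in cams.mark_of('wrist','lid')[:2]])
print(s['position'])
E
```

```text
Traceback (most recent call last):
  File "h.py", line 19, in at
    o,d=ray(name,uv,st);return o+d*dep
        ~~~^^^^^^^^^^^^
  File "h.py", line 14, in ray
    c,f,M=cal(name,st);
          ~~~^^^^^^^^^
  File "h.py", line 8, in cal
    c=cams.calibration(name); f=192/np.tan(np.radians(c['vertical_fov'])/2)
ValueError: time passes only in moves, steps and waits
```

View pics/w1.png

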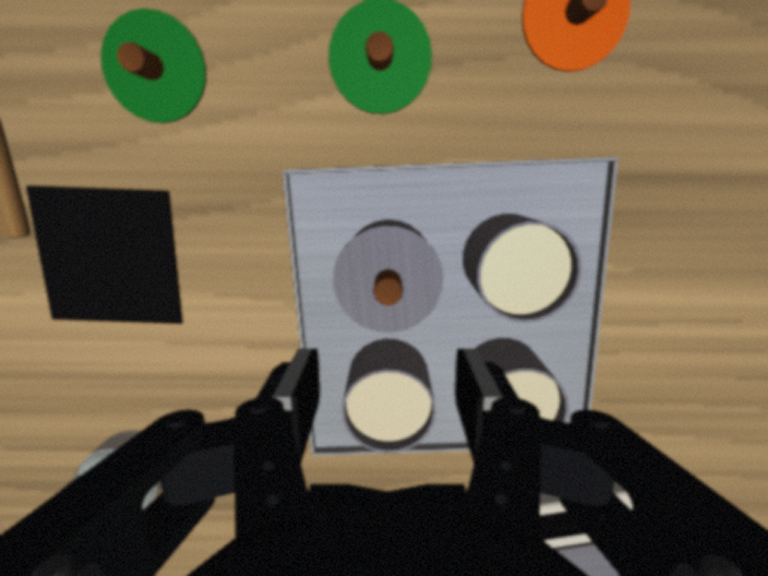

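The wrist view shows the steel lid centred at (388,278) in the 1.5x picture, knob top at (388,290), and the ring of tins around it.

```bash
sed -i 's/^from rig.*/&\nimport functools\ncalib=functools.lru_cache(None)(lambda n: cams.calibration(n))/; s/c=cams.calibration(name)/c=calib(name)/' h.py
python3 - <<'E'
from h import *
s=observe()
im,d=cams.get_image('wrist')
for r in cams.outline_of('wrist','lid')[:3]:
    m=r['mask'];v,u=np.nonzero(m&(d>0));P=np.array([at('wrist',(a,b),d[b,a],s) for a,b in zip(u,v)]);z=P[:,2]
    print(r['p'],len(P))
    for lo,hi in((.06,.08),(.08,.095),(.097,.11)):
        k=(z>lo)&(z<hi)
        if k.sum():
            print(k.sum(),P[k].mean(0).round(4),P[k].min(0).round(4),P[k].max(0).round(4))
print(onz('wrist',(388/1.5,278/1.5),.072,s),onz('wrist',(388/1.5,290/1.5),.102,s))
print(s['position'])
E
```

```text
0.92 4137
0.75 2677
0.67 4110
3688 [0.495  0.1421 0.0716] [0.4571 0.1027 0.0674] [0.5371 0.1815 0.0798]
58 [0.4891 0.1425 0.0878] [0.487  0.1328 0.0807] [0.4956 0.1522 0.0944]
301 [0.4961 0.1423 0.1011] [0.487  0.1332 0.097 ] [0.5068 0.152  0.1033]
[0.49504015 0.14383798 0.072     ] [0.49568922 0.14375145 0.102     ]
[0.49318296 0.14318588 0.22163296]
```

>>> {"op": "move_arm", "data": {
  "jaw": [5, 5, 5, 5, 5, 5, 2, 1, 1, 1, 1, 1],
  "dp": [
    [-0.35, -0.1, 3],
    [0, 0, 3],
    [0, 0, 3],
    [0, 0, 3],
    [0, 0, 1.7],
    [0, 0, 0.6],
    [0, 0, 0],
    [0, 0, 0],
    [0, 0, 0],
    [0, 0, 0],
    [0, 0, 0],
    [0, 0, 0]
  ],
  "turn": [
    [0, 0, 0],
    [0, 0, 0],
    [0, 0, 0],
    [0, 0, 0],
    [0, 0, 0],
    [0, 0, 0],
    [0, 0, 0],
    [0, 0, 0],
    [0, 0, 0],
    [0, 0, 0],
    [0, 0, 0],
    [0, 0, 0]
  ],
  "force": 25
}}

```text
time_s: 4.27
position: [0.4975, 0.1423, 0.0799]
tool_rot: [[-1.0, -0.001, 0.003], [-0.001, 1.0, 0.0], [-0.003, 0.0, -1.0]]
ft_force: [-0.8, 1.0, 7.2]
grip_width: 0.0192
gripper_force: 25.2
```

>>> {"op": "move_arm", "data": {
  "jaw": [1, 1, 1, 1, 1, 1],
  "dp": [
    [0, 0, -0.5],
    [0, 0, -1],
    [0, 0, -2],
    [0, 0, -3],
    [0, 0, -3],
    [0, 0, 0]
  ],
  "turn": [
    [0, 0, 0],
    [0, 0, 0],
    [0, 0, 0],
    [0, 0, 0],
    [0, 0, 0],
    [0, 0, 0]
  ]
}}

```text
time_s: 4.77
position: [0.4988, 0.1423, 0.1791]
tool_rot: [[-1.0, -0.001, 0.01], [-0.001, 1.0, 0.0], [-0.01, 0.0, -1.0]]
ft_force: [0.6, -0.2, -0.7]
grip_width: 0.0194
gripper_force: 24.6
```

```bash
python3 - <<'E'
from h import *
s=observe()
o=dict(s); o['position']=np.array([.4934,.1425,.2211]); o['tool_rot']=np.diag([-1,1,-1.])
print('mat old',onz('wrist',(106.5/1.5,255/1.5),.004,o))
im,d=cams.get_image('wrist'); save('w2',im,scale=1.2)
for r in cams.outline_of('wrist','lid')[:3]:
    m=r['mask'];v,u=np.nonzero(m&(d>0));P=np.array([at('wrist',(a,b),d[b,a],s) for a,b in zip(u,v)])
    print(r['p'],len(P),P.mean(0),P.min(0),P.max(0))
for n in('top','scene'):
    im,d=cams.get_image(n); r=cams.outline_of(n,'mat')[:1]
    for r in r:
        v,u=np.nonzero(r['mask']);print(n,onz(n,((u.min()+u.max())/2,(v.min()+v.max())/2),.004), onz(n,(u.mean(),v.mean()),.004))
plan([.49,-.11,.17])
E
```

```text
mat old [ 0.49132239 -0.1029217   0.004     ]
0.89 9726 [0.48776473 0.14187567 0.174852  ] [ 0.45855955  0.05701523 -0.00079067] [0.60465052 0.22426469 0.2214841 ]
0.82 1553 [0.33070612 0.2805307  0.00728144] [ 0.31825546  0.24460226 -0.00168564] [0.34515828 0.32301082 0.01002959]
0.81 4213 [0.34622236 0.13522522 0.01056858] [ 0.31848491  0.09582366 -0.00142203] [0.37662822 0.17469787 0.0402683 ]
top [ 0.49492103 -0.10288216  0.004     ] [ 0.49476217 -0.1039744   0.004     ]
scene [ 0.50100158 -0.10901598  0.004     ] [ 0.50184228 -0.10882243  0.004     ]
dp cm [  0.64 -25.2    0.23]
```

View pics/w2.png

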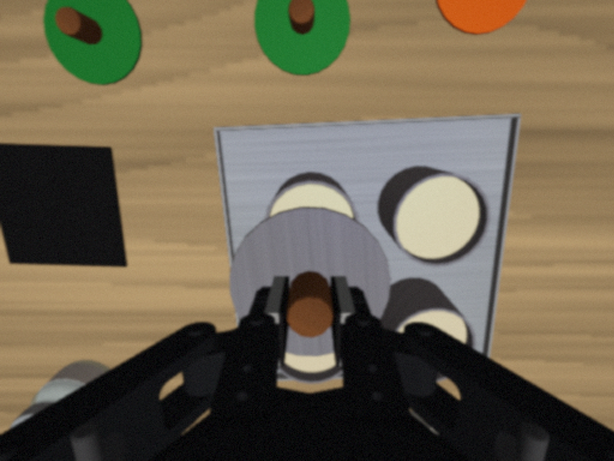

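The lid is in the fingers, level, with the tin's wax visible beneath. Carrying it to the mat at (0.496, -0.105).

>>> {"op": "move_arm", "data": {
  "jaw": [1, 1, 1, 1, 1, 1, 1, 1, 1, 1, 1, 1],
  "dp": [
    [0, -2, 0],
    [0, -3.5, 0],
    [0, -3.5, 0],
    [0, -3.5, 0],
    [0, -3.5, 0],
    [0, -3.5, 0],
    [0, -3.2, 0],
    [0.2, -2, 2],
    [0, 0, 3],
    [0, 0, 3],
    [0, 0, 3],
    [0, 0, 2]
  ],
  "turn": [
    [0, 0.01, 0],
    [0, 0, 0],
    [0, 0, 0],
    [0, 0, 0],
    [0, 0, 0],
    [0, 0, 0],
    [0, 0, 0],
    [0, 0, 0],
    [0, 0, 0],
    [0, 0, 0],
    [0, 0, 0],
    [0, 0, 0]
  ]
}}

```text
time_s: 6.07
position: [0.4922, -0.1045, 0.0403]
tool_rot: [[-1.0, -0.001, -0.014], [-0.001, 1.0, 0.002], [0.014, 0.002, -1.0]]
ft_force: [0.4, -0.2, -1.0]
grip_width: 0.0193
gripper_force: 24.8
```

>>> {"op": "move_arm", "data": {
  "jaw": [1, 1, 1, 1, 1],
  "dp": [
    [0, 0, 0.8],
    [0, 0, 0.6],
    [0, 0, 0.4],
    [0, 0, 0],
    [0, 0, 0]
  ],
  "turn": [
    [0, -0.01, 0],
    [0, 0, 0],
    [0, 0, 0],
    [0, 0, 0],
    [0, 0, 0]
  ]
}}

```text
time_s: 6.48
position: [0.4939, -0.105, 0.0258]
tool_rot: [[-1.0, -0.001, 0.0], [-0.001, 1.0, -0.0], [-0.0, -0.0, -1.0]]
ft_force: [0.9, -0.9, -0.6]
grip_width: 0.0193
gripper_force: 24.7
```

>>> {"op": "move_arm", "data": {
  "jaw": [1, 1, 1, 1, 1],
  "dp": [
    [0, 0, 0.3],
    [0, 0, 0.2],
    [0, 0, 0.1],
    [0, 0, 0],
    [0, 0, 0]
  ],
  "turn": [
    [0, 0, 0],
    [0, 0, 0],
    [0, 0, 0],
    [0, 0, 0],
    [0, 0, 0]
  ]
}}

```text
time_s: 6.9
position: [0.4937, -0.1049, 0.0199]
tool_rot: [[-1.0, -0.001, 0.0], [-0.001, 1.0, -0.0], [-0.0, -0.0, -1.0]]
ft_force: [-2.0, 0.5, 3.5]
grip_width: 0.0189
gripper_force: 25.1
```

>>> {"op": "move_arm", "data": {
  "jaw": [2.5, 3.5, 4.5, 5, 5, 5, 5, 5, 5, 5, 5, 5],
  "dp": [
    [0, 0, 0],
    [0, 0, 0],
    [0, 0, 0],
    [0, 0, 0],
    [0, 0, -3],
    [0, 0, -4],
    [0, 0, -4],
    [0, 0, -4],
    [0, 0, -4],
    [2, -3, -2],
    [2, -3, 0],
    [0, 0, 0]
  ],
  "turn": [
    [0, 0, 0],
    [0, 0, 0],
    [0, 0, 0],
    [0, 0, 0],
    [0, 0, 0],
    [0, 0, 0],
    [0, 0, 0],
    [0, 0, 0],
    [0, 0, 0],
    [0, 0, 0],
    [0, 0, 0],
    [0, 0, 0]
  ]
}}

```text
time_s: 7.9
position: [0.4519, -0.1686, 0.2308]
tool_rot: [[-1.0, 0.002, 0.002], [0.002, 1.0, -0.003], [-0.002, -0.003, -1.0]]
ft_force: [-0.3, 0.2, 0.2]
grip_width: 0.0503
gripper_force: 0.0
```

```bash
python3 - <<'E'
from h import *
s=observe()
im,d=cams.get_image('wrist'); save('w3',im,scale=1.2); np.savez('w3.npz',im=im,d=d)
def show(q,zs):
    for r in cams.outline_of('wrist',q)[:2]:
        m=r['mask'];v,u=np.nonzero(m&(d>0));P=np.array([at('wrist',(a,b),d[b,a],s) for a,b in zip(u,v)])
        print(q,r['p'],len(P))
        for lo,hi in zip(zs[:-1],zs[1:]):
            k=(P[:,2]>lo)&(P[:,2]<hi)
            if k.sum()>3: print(k.sum(),P[k].mean(0).round(4),P[k].min(0).round(4),P[k].max(0).round(4))
show('gauge',np.arange(.05,.2,.01)); show('lid',[0,.01,.02,.05]); show('mat',[-.01,.01])
print(s['position'],s['time_s'])
E
```

```text
gauge 0.74 1325
44 [ 0.4887 -0.2774  0.0685] [ 0.4839 -0.2956  0.0644] [ 0.5111 -0.2673  0.07  ]
168 [ 0.4983 -0.2739  0.0757] [ 0.4841 -0.2907  0.0701] [ 0.5105 -0.2669  0.08  ]
83 [ 0.4963 -0.2754  0.0842] [ 0.4807 -0.2855  0.08  ] [ 0.5104 -0.2714  0.09  ]
81 [ 0.4889 -0.2748  0.0951] [ 0.476  -0.2807  0.0902] [ 0.5008 -0.2722  0.0998]
86 [ 0.4843 -0.2751  0.1053] [ 0.4714 -0.2819  0.1   ] [ 0.496  -0.2726  0.11  ]
98 [ 0.4802 -0.2758  0.1152] [ 0.4669 -0.2832  0.1101] [ 0.4926 -0.2723  0.1197]
109 [ 0.4754 -0.2759  0.125 ] [ 0.4618 -0.2834  0.1203] [ 0.4882 -0.2731  0.1299]
130 [ 0.4689 -0.2771  0.1355] [ 0.4563 -0.2912  0.13  ] [ 0.483  -0.2735  0.1399]
512 [ 0.4667 -0.2838  0.1445] [ 0.4568 -0.2955  0.14  ] [ 0.48   -0.2741  0.1496]
lid 0.96 3500
3122 [ 0.3441 -0.0412  0.0074] [ 0.3054 -0.0798  0.0047] [ 0.3834 -0.0009  0.01  ]
49 [ 0.3471 -0.0457  0.015 ] [ 0.3355 -0.0499  0.0102] [ 0.362  -0.0124  0.0198]
328 [ 0.3452 -0.0423  0.0347] [ 0.3355 -0.0502  0.0203] [ 0.3543 -0.0313  0.0401]
lid 0.81 2553
71 [ 0.4781 -0.1133  0.0077] [ 0.4536 -0.1447  0.002 ] [ 0.535  -0.0671  0.01  ]
2235 [ 0.4914 -0.1064  0.0116] [ 0.4533 -0.145   0.01  ] [ 0.532  -0.0668  0.0199]
247 [ 0.4907 -0.107   0.0378] [ 0.4832 -0.1156  0.0204] [ 0.5019 -0.0958  0.0431]
mat 0.93 4487
4429 [ 0.4888 -0.1052  0.0034] [ 0.4336 -0.1665 -0.0022] [ 0.5572 -0.0418  0.0099]
[ 0.45194844 -0.16857535  0.23084066] 7.9
```

View pics/w3.png

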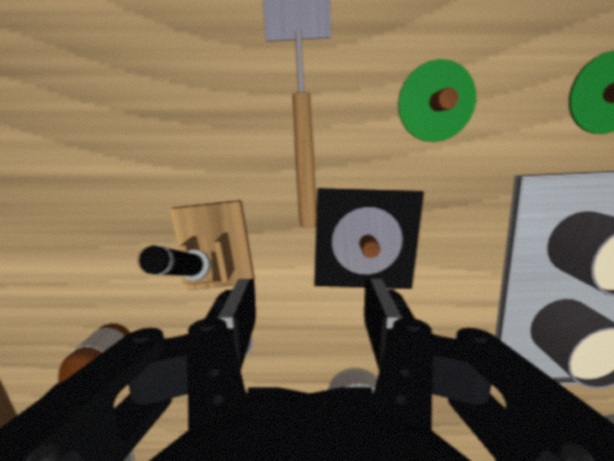

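The lid lies flat in the middle of the mat (knob at (370,246)). The gauge handle runs from its top at (155,260) to the collar at (200,265), and the stand is slightly turned. Next I'll fit the handle cylinder.

```bash
cat > fit.py <<'E'
from h import *
from scipy.optimize import least_squares
def fit(n='wrist',lean=.42):
    s=observe(); im,d=cams.get_image(n)
    r=cams.outline_of(n,'gauge')[0]
    m=cv2.erode(r['mask'].astype(np.uint8),np.ones((3,3)))>0
    m&=(im.max(2)<90)&(d>0)
    v,u=np.nonzero(m);P=np.array([at(n,(a,b),d[b,a],s) for a,b in zip(u,v)]);P=P[(P[:,2]>.07)&(P[:,2]<.16)]
    ax=lambda t,l:np.array([np.sin(l)*np.cos(t),np.sin(l)*np.sin(t),np.cos(l)])
    def res(x):
        a=ax(x[3],x[4]);q=P-x[:3];h=q@a;rad=np.linalg.norm(q-np.outer(h,a),axis=1)
        # top cap at x[:3], solid cylinder below: signed distance
        dr=rad-.011; 
        return np.r_[np.where((dr<0)|(h>0),np.where(np.abs(h)<np.abs(dr),h,dr),dr)*1000,(x[4]-lean)*100]
    o=least_squares(res,[.467,-.2845,.147,np.pi+.1,lean],loss='soft_l1')
    a=ax(*o.x[3:]);print(n,len(P),'top',o.x[:3].round(4),'yaw,lean',o.x[3:].round(3),'axis',a.round(3),'cost',o.cost/len(P)); return o.x[:3],a
if __name__=='__main__':
    fit('wrist');fit('scene');fit('top')
E
python3 fit.py
```

```text
wrist 998 top [ 0.4654 -0.2858  0.1447] yaw,lean [3.243 0.424] axis [-0.409 -0.042  0.912] cost 0.09585199868287828
scene 314 top [ 0.4675 -0.2847  0.1441] yaw,lean [3.256 0.42 ] axis [-0.405 -0.046  0.913] cost 0.33682286399223454Traceback (most recent call last):
  File "fit.py", line 18, in <module>
    fit('wrist');fit('scene');fit('top')
                              ~~~^^^^^^^
  File "fit.py", line 5, in fit
    r=cams.outline_of(n,'gauge')[0]
      ~~~~~~~~~~~~~~~~~~~~~~~~~~^^^
IndexError: list index out of range
```

```bash
python3 - <<'E'
from h import *
T=np.array([.4655,-.2855,.1445]);a=np.array([-.407,-.043,.912]);a/=np.linalg.norm(a)
z=-a;y=np.array([a[1],-a[0],0]);y/=np.linalg.norm(y);x=np.cross(y,z);Rt=np.c_[x,y,z];print(Rt.round(3))
plan(T+a*.06,Rt)
E
```

```text
[[-0.907 -0.105  0.407]
 [-0.096  0.994  0.043]
 [-0.409  0.    -0.912]]
dp cm [  1.31 -12.36   3.  ]
turn [-0.021 -0.422 -0.102]
```

>>> {"op": "move_arm", "data": {
  "jaw": [5, 5, 5, 5, 5, 5, 5, 5, 5, 5],
  "dp": [
    [0.3, -3, 0.7],
    [0.3, -3, 0.7],
    [0.3, -3, 0.7],
    [0.3, -3, 0.7],
    [0.1, -0.4, 0.2],
    [0, 0, 0],
    [0, 0, 0],
    [0, 0, 0],
    [0, 0, 0],
    [0, 0, 0]
  ],
  "turn": [
    [0, 0, 0],
    [0, 0, 0],
    [0, 0, 0],
    [0, 0, 0],
    [-0.005, -0.105, -0.025],
    [-0.005, -0.105, -0.025],
    [-0.005, -0.105, -0.025],
    [-0.005, -0.105, -0.025],
    [0, 0, 0],
    [0, 0, 0]
  ]
}}

```text
time_s: 9.23
position: [0.4402, -0.2892, 0.1994]
tool_rot: [[-0.909, -0.1, 0.404], [-0.091, 0.995, 0.04], [-0.406, -0.0, -0.914]]
ft_force: [1.2, -0.2, 0.7]
grip_width: 0.0499
gripper_force: 0.0
```

```bash
python3 - <<'E'
from fit import *
T=np.array([.4655,-.2855,.1445]);a=np.array([-.407,-.043,.912])
try: T2,a2=fit('wrist')
except Exception as e: print(e)
def go(T,a):
    a=a/np.linalg.norm(a);z=-a;y=np.array([a[1],-a[0],0]);y/=np.linalg.norm(y);x=np.cross(y,z);Rt=np.c_[x,y,z]
    plan(T-a*.049,Rt)
go(T,a);go(T2,a2)
E
```

```text
wrist 890 top [ 0.4655 -0.2856  0.1449] yaw,lean [3.25  0.426] axis [-0.411 -0.045  0.911] cost 0.09268524431846384
dp cm [-0.    0.13 10.95]
turn [-0.003 -0.004 -0.002]
dp cm [-0.04  0.13 10.91]
turn [-0.004 -0.008 -0.005]
```

>>> {"op": "move_arm", "data": {
  "jaw": [5, 5, 5, 5, 5, 3.5, 2, 1, 1, 1, 1, 1],
  "dp": [
    [0, 0.13, 2.5],
    [0, 0, 3],
    [0, 0, 3],
    [0, 0, 2],
    [0, 0, 0.4],
    [0, 0, 0],
    [0, 0, 0],
    [0, 0, 0],
    [0, 0, 0],
    [0, 0, 0],
    [0, 0, 0],
    [0, 0, 0]
  ],
  "turn": [
    [0, -0.005, 0],
    [0, 0, 0],
    [0, 0, 0],
    [0, 0, 0],
    [0, 0, 0],
    [0, 0, 0],
    [0, 0, 0],
    [0, 0, 0],
    [0, 0, 0],
    [0, 0, 0],
    [0, 0, 0],
    [0, 0, 0]
  ],
  "force": 50
}}

```text
time_s: 10.33
position: [0.4872, -0.283, 0.1026]
tool_rot: [[-0.907, -0.1, 0.409], [-0.092, 0.995, 0.039], [-0.411, -0.003, -0.912]]
ft_force: [-0.6, 1.4, 7.5]
grip_width: 0.0209
gripper_force: 49.3
```

```bash
python3 - <<'E'
from h import *
s=observe();print(s['position'],s['ft_force'])
T=np.array([.4655,-.2855,.1447]);a=-np.array(s['tool_rot'])[:,2]
v=T-s['position'];print('T in tool',np.array(s['tool_rot']).T@v)
E
```

```text
[ 0.48717273 -0.28304519  0.10259521] [-0.62886157  1.41460688  7.47346591]
T in tool [ 0.00257502 -0.00039369 -0.04734724]
```

>>> {"op": "move_arm", "data": {
  "jaw": [1, 1, 1, 1, 1, 1, 1, 1, 1, 1, 1, 1],
  "dp": [
    [0, 0, -0.4],
    [0, 0, -0.8],
    [0, 0, -1.2],
    [0, 0, -1.6],
    [0, 0, -2],
    [0, 0, -2],
    [0, 0, -2],
    [0, 0, -2],
    [0, 0, 0],
    [0, 0, 0],
    [0, 0, 0],
    [0, 0, 0]
  ],
  "turn": [
    [0, 0, 0],
    [0, 0, 0],
    [0, 0, 0],
    [0, 0, 0],
    [0, 0, 0],
    [0, 0, 0],
    [0, 0, 0],
    [0, 0, 0],
    [0, 0.1, 0],
    [0, 0.11, 0],
    [0, 0.11, 0],
    [0, 0.1, 0]
  ]
}}

```text
time_s: 11.33
position: [0.4374, -0.2879, 0.212]
tool_rot: [[-0.995, -0.098, -0.003], [-0.098, 0.995, -0.004], [0.003, -0.004, -1.0]]
ft_force: [-1.0, -1.1, -2.2]
grip_width: 0.0209
gripper_force: 49.2
```

```bash
python3 - <<'E'
from h import *
plan([.497,.142,.22],np.diag([-1,1,-1.]))
im,d=cams.get_image('scene');save('s2',im,(100,60,400,285),2.6)
s=observe();print(s['time_s'])
for n in('scene',):
    for r in cams.outline_of(n,'gauge')[:1]:
        m=r['mask']&(d>0)
        v,u=np.nonzero(m);P=np.array([at(n,(a,b),d[b,a],s) for a,b in zip(u,v)])
        for lo in np.arange(.08,.24,.015):
            k=(P[:,2]>lo)&(P[:,2]<lo+.015)
            if k.sum()>3:print(k.sum(),np.median(P[k],0).round(4))
E
```

```text
dp cm [-10.15  42.19  -0.99]
turn [-0.004 -0.003  0.098]
11.3833
14 [ 0.4393 -0.2913  0.1345]
51 [ 0.4427 -0.293   0.1469]
41 [ 0.4425 -0.2934  0.1621]
98 [ 0.4449 -0.2952  0.1813]
68 [ 0.445  -0.2957  0.1926]
46 [ 0.4462 -0.2916  0.2053]
29 [ 0.4469 -0.2885  0.2221]
33 [ 0.4473 -0.2885  0.2372]
```

View pics/s2.png

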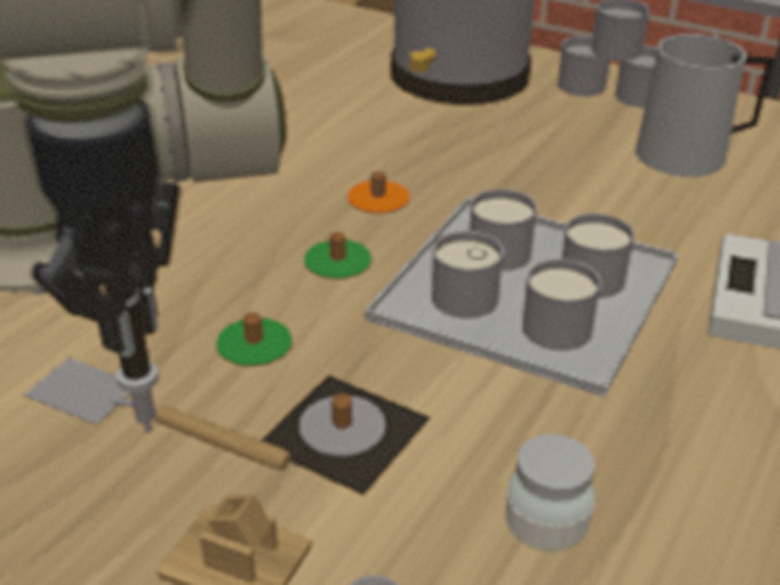

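The gauge is out and nearly upright. The ring shows on the test tin's wax at crop (477,253), about scene pixel (283.5,157.3). The lid is still on the mat.

```bash
python3 - <<'E'
from h import *
print('ring eye',onz('scene',(283.5,157.3),.055))
for n in('scene','top','wrist'):
    s=observe();im,d=cams.get_image(n)
    for r in cams.mark_of(n,'mark')[:2]:
        uv=np.array(r['location'])*[512,384];print(n,round(r['p'],2),uv.round(1),onz(n,uv,.055,s).round(4))
    if n!='wrist':
      for r in cams.outline_of(n,'test_tin')[:4]:
        v,u=np.nonzero(r['mask']&(d>0));P=np.array([at(n,(a,b),d[b,a],s) for a,b in zip(u,v)])
        print(r['p'],len(P),np.median(P,0).round(3))
E
```

```text
ring eye [0.50521618 0.1575294  0.055     ]
scene 0.91 [283.7 159.6] [0.5108 0.1474 0.055 ]
0.62 805 [0.506 0.124 0.053]
top 0.69 [169.4 203.7] [0.4998 0.1536 0.055 ]
0.95 723 [0.496 0.141 0.055]
0.34 6269 [0.546 0.198 0.003]
wrist 0.48 [354.1  99.9] [ 0.3424 -0.1992  0.055 ]
```

>>> {"op": "move_arm", "data": {
  "jaw": [1, 1, 1, 1, 1, 1, 1, 1, 1, 1, 1, 1],
  "dp": [
    [0, 1, -1],
    [0, 2, -1],
    [-0.5, 3, 0],
    [-0.9, 3.5, 0],
    [-1, 3.5, 0],
    [-1, 3.5, 0],
    [-1, 3.5, 0],
    [-1, 3.5, 0],
    [-1, 3.5, 0],
    [-1, 3.5, 0],
    [-0.5, 2, 0],
    [0, 1, 0]
  ],
  "turn": [
    [0, 0, 0],
    [0, 0, 0],
    [0, 0, 0],
    [0, 0, 0],
    [0, 0, 0],
    [0, 0, 0],
    [0, 0, 0],
    [0, 0, 0],
    [0, 0, 0],
    [0, 0, 0],
    [0, 0, 0],
    [0, 0, 0]
  ]
}}

```text
time_s: 12.83
position: [0.4828, 0.0567, 0.2314]
tool_rot: [[-0.995, -0.103, 0.003], [-0.103, 0.995, -0.0], [-0.003, -0.001, -1.0]]
ft_force: [-0.8, -0.0, -1.5]
grip_width: 0.0208
gripper_force: 49.3
```

```bash
python3 - <<'E'
from h import *
s=observe();im,d=cams.get_image('wrist');save('w4',im,scale=1.5)
for q in('mark','gauge_tip','gauge','test_tin'):
    for r in cams.mark_of('wrist',q)[:2]:
        uv=np.array(r['location'])*[512,384];print(q,round(r['p'],2),uv.round(1),onz('wrist',uv,.055,s).round(4))
plan([.502,.155,.2],np.diag([-1,1,-1.]))
E
```

```text
mark 0.66 [338.8 200.2] [0.5    0.1558 0.055 ]
gauge_tip 0.16 [339.6 200.1] [0.4997 0.1567 0.055 ]
gauge 0.82 [257.2 196.7] [0.5057 0.0579 0.055 ]
test_tin 0.61 [318.6 187. ] [0.4863 0.129  0.055 ]
dp cm [-2.91  9.99  3.08]
turn [-0.001  0.002  0.099]
```

View pics/w4.png

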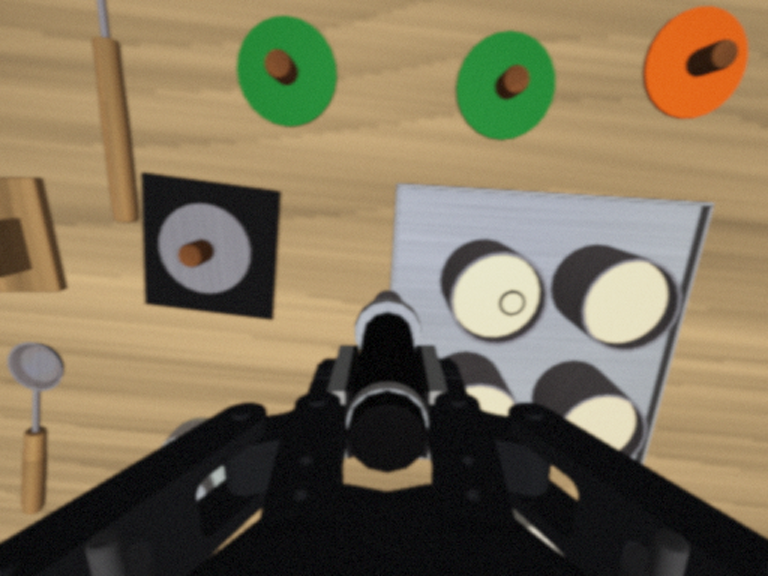

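The ring is clearly visible at (512,302) in the 1.5x picture. The gauge nose tip is at about (388,292), with the collar at (388,325) and the top at (387,430).

```bash
cat > tip.py <<'E'
from h import *
s=observe();im,d=cams.get_image('wrist')
m=cams.mark_of('wrist','mark');m=[r for r in m if r['p']>.3]
if m: uv=np.array(m[0]['location'])*[512,384];print('ring',uv.round(1),onz('wrist',uv,.055,s).round(4))
Rm=np.array(s['tool_rot']);p=np.array(s['position'])
r=cams.outline_of('wrist','gauge')[0]
# points of the gauge in tool frame
v,u=np.nonzero(r['mask']&(d>0));P=np.array([at('wrist',(a,b),d[b,a],s) for a,b in zip(u,v)]);Q=(P-p)@Rm
for lo in np.arange(-.06,.1,.01):
    k=(Q[:,2]>lo)&(Q[:,2]<lo+.01)
    if k.sum()>3:print(k.sum(),(Q[k].mean(0)*1000).round(1),'x',(np.percentile(Q[k,0],[2,98])*1000).round(1),'y',(np.percentile(Q[k,1],[2,98])*1000).round(1))
E
python3 tip.py; python3 - <<'E'
from h import *
s=observe();p=np.array(s['position'])
print('ring',onz('wrist',(512/1.5,302/1.5),.055,s),'tip',onz('wrist',(388/1.5,295/1.5),.1437,s)-p,'collar top',onz('wrist',(388/1.5,328/1.5),p[2]-.0297,s)-p)
print('top',onz('wrist',(387/1.5,430/1.5),p[2]+.0473,s)-p)
E
```

```text
ring [341.6 199.7] [0.4992 0.1547 0.055 ]
2389 [  5.1  -0.3 -46.2] x [-5.8 13.7] y [-10.    9.4]
480 [ 11.4  -0.7 -35.7] x [-0.1 14.3] y [-11.1  10.4]
408 [ 11.4  -0.1 -25.2] x [ 5.5 13.9] y [-10.2  10. ]
323 [ 11.6  -0.4 -15.2] x [ 5.6 13.8] y [-10.5   9.4]
266 [11.6 -0.2 -5.2] x [ 6.  13.8] y [-9.8  9.5]
209 [11.4 -0.1  4.8] x [ 5.1 13.7] y [-10.1   9.9]
189 [11.4 -0.4 14.8] x [ 4.8 13.9] y [-10.5   9.5]
387 [10.  -0.4 27.6] x [-1.4 16.6] y [-14.   13.2]
302 [11.5 -0.2 31.5] x [-1.2 17.6] y [-14.1  13.8]
45 [ 9.9 -0.4 65.4] x [ 7.5 10.9] y [-6.3  5.5]
23 [ 9.5 -0.  71.9] x [ 6.7 10.8] y [-6.9  6. ]
ring [0.5013553  0.15464936 0.055     ] tip [-3.47092657e-03  5.74899218e-05 -8.70235410e-02] collar top [-0.00512217 -0.00019439 -0.0297    ]
top [-0.00597719 -0.0006587   0.0473    ]
```

>>> {"op": "move_arm", "data": {
  "jaw": [1, 1, 1, 1, 1, 1, 1, 1],
  "dp": [
    [-0.6, 1.8, 0],
    [-0.9, 3, 0],
    [-0.9, 3, 0],
    [-0.6, 1.8, 0],
    [0, 0, 2],
    [0, 0, 2],
    [0, 0, 1.5],
    [0, 0, 0]
  ],
  "turn": [
    [0, 0, 0],
    [0, 0, 0],
    [0, 0, 0],
    [0, 0, 0],
    [0, 0, 0],
    [0, 0, 0],
    [0, 0, 0],
    [0, 0, 0]
  ]
}}

```text
time_s: 13.9
position: [0.5022, 0.1515, 0.1728]
tool_rot: [[-0.995, -0.099, -0.004], [-0.099, 0.995, -0.001], [0.004, -0.001, -1.0]]
ft_force: [-0.8, -0.3, -1.5]
grip_width: 0.021
gripper_force: 49.4
```

```bash
python3 tip.py; python3 - <<'E'
from h import *
plan([.5031,.1553,.15])
im,d=cams.get_image('scene');save('s3',im,(230,90,340,200),5)
im,d=cams.get_image('wrist');save('w5',im,(170,120,370,270),4)
E
```

```text
ring [266.1 188.9] [0.4985 0.1588 0.055 ]
2351 [  5.3  -0.3 -46.2] x [-5.8 13.7] y [-9.7  9.3]
443 [ 12.   -0.7 -35.6] x [ 6.4 14.5] y [-10.5   9.2]
405 [ 11.6  -0.5 -25.2] x [ 6.3 13.9] y [-10.6   9. ]
313 [ 11.7  -0.3 -15.2] x [ 6.2 13.8] y [-9.8  9.3]
261 [11.6 -0.1 -5.3] x [ 6.2 13.7] y [-9.7  9.9]
218 [11.5 -0.2  4.7] x [ 5.1 13.8] y [-10.1   9.7]
185 [11.4 -0.4 14.7] x [ 4.6 13.7] y [-10.5   9.7]
369 [10.6 -0.1 27.5] x [-0.6 16.9] y [-13.3  13.1]
308 [10.9  0.3 31.4] x [-1.8 17.5] y [-14.   13.8]
45 [ 9.9 -0.3 65.6] x [ 7.5 10.9] y [-5.7  5.5]
21 [ 9.4 -1.  72. ] x [ 6.7 10.8] y [-7.   5.2]
dp cm [0.06 0.36 2.65]
```

View pics/w5.png

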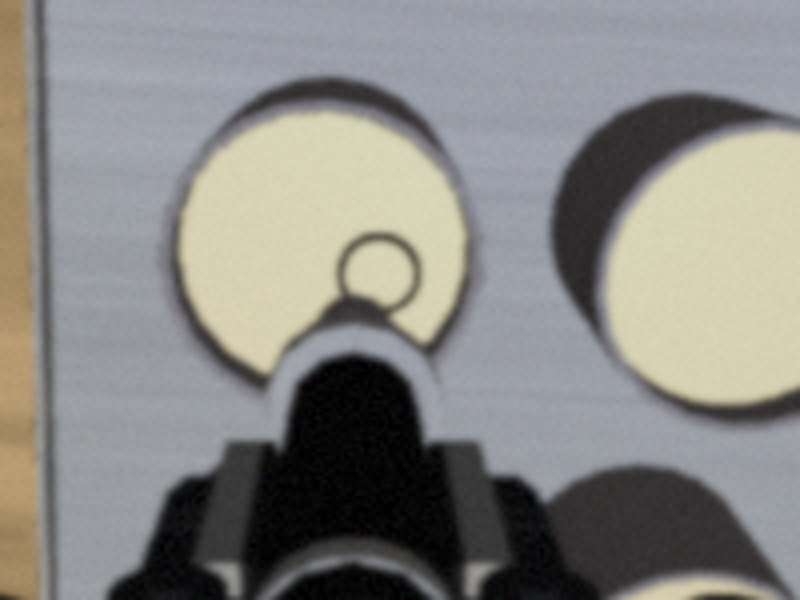

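Ring centre is at crop (380,272). The gauge column is at 352, so the gauge needs about 7 mm along tool +y.

>>> {"op": "move_arm", "data": {
  "jaw": [1, 1, 1, 1, 1],
  "dp": [
    [0, 0.4, 0],
    [0, 0.3, 0],
    [0, 0, 1],
    [0, 0, 0.5],
    [0, 0, 0]
  ],
  "turn": [
    [0, 0, 0],
    [0, 0, 0],
    [0, 0, 0],
    [0, 0, 0],
    [0, 0, 0]
  ]
}}

```text
time_s: 14.57
position: [0.5022, 0.1594, 0.1597]
tool_rot: [[-0.995, -0.1, 0.0], [-0.1, 0.995, -0.001], [-0.0, -0.001, -1.0]]
ft_force: [-0.5, -0.2, -1.3]
grip_width: 0.0205
gripper_force: 49.4
```

```bash
python3 - <<'E'
from h import *
s=observe();print(s['position'],s['ft_force'])
im,d=cams.get_image('wrist');save('w6',im,(200,130,320,220),6)
for r in cams.mark_of('wrist','mark')[:2]:
    uv=np.array(r['location'])*[512,384];q=onz('wrist',uv,.055,s);print(r['p'],uv.round(1),q,'tool mm',1000*np.array(s['tool_rot']).T@(q-s['position']))
E
```

```text
[0.50218773 0.15938459 0.15974317] [-0.51672481 -0.16113242 -1.32257823]
0.89 [254.  191.4] [0.49906311 0.15519567 0.055     ] tool mm [  3.55288927  -3.73680809 104.74662643]
0.21 [ 34.3 308.9] [ 0.64956382 -0.06176001  0.055     ] tool mm [-124.40969243 -234.70375355  105.03407659]
```

View pics/w6.png

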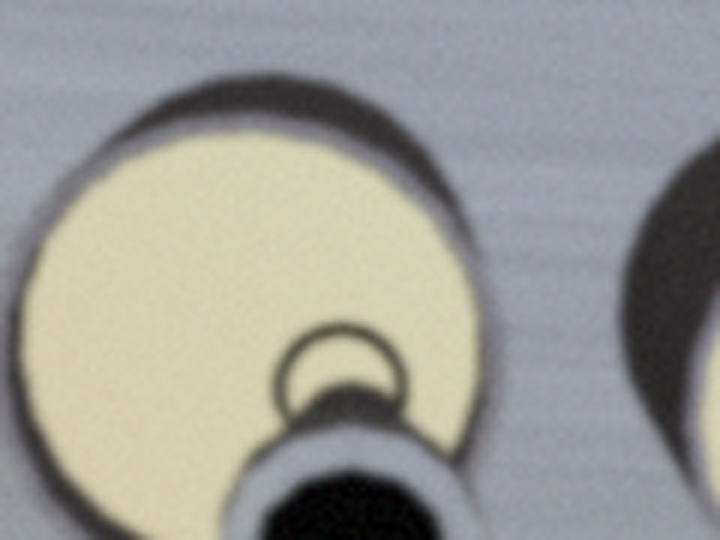

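The ring centre is at crop (342,385) with the gauge axis at column 350, so the offset is only 1–2 mm. I'll apply a small correction and descend gently.

>>> {"op": "move_arm", "data": {
  "jaw": [1, 1, 1, 1, 1],
  "dp": [
    [-0.1, -0.1, 0.5],
    [0, 0, 0.5],
    [0, 0, 0.4],
    [0, 0, 0],
    [0, 0, 0]
  ],
  "turn": [
    [0, 0, 0],
    [0, 0, 0],
    [0, 0, 0],
    [0, 0, 0],
    [0, 0, 0]
  ]
}}

```text
time_s: 15.08
position: [0.5038, 0.1583, 0.1463]
tool_rot: [[-0.995, -0.1, 0.002], [-0.1, 0.995, -0.001], [-0.001, -0.001, -1.0]]
ft_force: [-0.5, -0.6, -0.9]
grip_width: 0.0207
gripper_force: 49.4
```

>>> {"op": "move_arm", "data": {
  "jaw": [1, 1, 1, 1],
  "dp": [
    [0, 0, 0.2],
    [0, 0, 0.2],
    [0, 0, 0],
    [0, 0, 0]
  ],
  "turn": [
    [0, 0, 0],
    [0, 0, 0],
    [0, 0, 0],
    [0, 0, 0]
  ]
}}

```text
time_s: 15.42
position: [0.5039, 0.1583, 0.1426]
tool_rot: [[-0.995, -0.1, 0.002], [-0.1, 0.995, -0.001], [-0.002, -0.001, -1.0]]
ft_force: [0.6, -0.8, -2.0]
grip_width: 0.0205
gripper_force: 49.4
```

>>> {"op": "move_arm", "data": {
  "jaw": [1, 1, 1, 1],
  "dp": [
    [0, 0, 0.2],
    [0, 0, 0.1],
    [0, 0, 0],
    [0, 0, 0]
  ],
  "turn": [
    [0, 0, 0],
    [0, 0, 0],
    [0, 0, 0],
    [0, 0, 0]
  ]
}}

```text
time_s: 15.75
position: [0.504, 0.1583, 0.1397]
tool_rot: [[-0.995, -0.1, 0.003], [-0.1, 0.995, -0.001], [-0.002, -0.001, -1.0]]
ft_force: [0.3, -0.1, 0.2]
grip_width: 0.0209
gripper_force: 49.4
```

>>> {"op": "move_arm", "data": {
  "jaw": [1, 1, 1, 1],
  "dp": [
    [0, 0, 0.1],
    [0, 0, 0.1],
    [0, 0, 0],
    [0, 0, 0]
  ],
  "turn": [
    [0, 0, 0],
    [0, 0, 0],
    [0, 0, 0],
    [0, 0, 0]
  ]
}}

```text
time_s: 16.08
position: [0.504, 0.1583, 0.1377]
tool_rot: [[-0.995, -0.1, 0.002], [-0.1, 0.995, -0.001], [-0.002, -0.001, -1.0]]
ft_force: [-0.2, 0.6, 1.6]
grip_width: 0.0208
gripper_force: 49.4
```

>>> {"op": "move_arm", "data": {
  "jaw": [1, 1, 1, 1],
  "dp": [
    [0, 0, 0.13],
    [0, 0, 0],
    [0, 0, 0],
    [0, 0, 0]
  ],
  "turn": [
    [0, 0, 0],
    [0, 0, 0],
    [0, 0, 0],
    [0, 0, 0]
  ]
}}

```text
time_s: 16.42
position: [0.504, 0.1583, 0.1364]
tool_rot: [[-0.995, -0.1, 0.002], [-0.1, 0.995, -0.001], [-0.002, -0.001, -1.0]]
ft_force: [-0.3, -0.5, 2.9]
grip_width: 0.0207
gripper_force: 49.4
```

```bash
python3 - <<'E'
from h import *
F=[]
for i in range(8):
    s=observe();F.append(np.r_[s['ft_force'],s['position']*1000])
    im,d=cams.get_image('wrist')
print(np.mean(F,0).round(2),np.std(F,0).round(2))
save('w7',im,(200,120,320,240),5)
for r in cams.mark_of('wrist','mark')[:2]:
    uv=np.array(r['location'])*[512,384];q=onz('wrist',uv,.055,s);print(r['p'],uv.round(1),q,'tool mm',1000*np.array(s['tool_rot']).T@(q-s['position']))
im,d=cams.get_image('scene')
for q in ('mark','gauge_tip'):
  print(q,[(np.array(r['location'])*[512,384],r['p']) for r in cams.mark_of('scene',q)[:2]])
E
```

```text
[2.0000e-02 7.0000e-02 2.6100e+00 5.0393e+02 1.5831e+02 1.3634e+02] [0.62 0.42 0.37 0.02 0.01 0.02]
0.97 [255.6 196.8] [0.49915102 0.15562901 0.055     ] tool mm [ 5.18371552 -2.08696632 81.29721575]
mark [(array([281.6  , 160.512]), 0.91)]
gauge_tip []
```

View pics/w7.png

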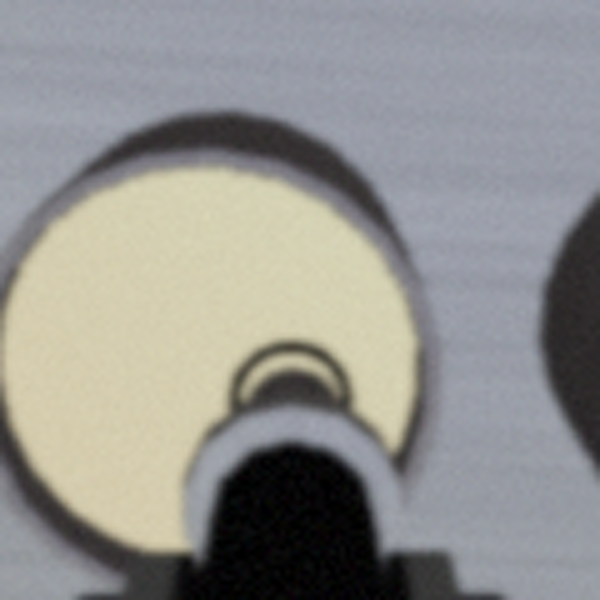

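The ring is centred on the gauge nose at crop (292,400). The contact force is about 3.9 N (plunger roughly half in), so I'm handing in the job.

```bash
python3 -c "
from rig import ticket
print(ticket.close_job())"
```

```text
the job is handed in; nothing more can be done
None
```

I've handed in the job: the lid lies flat, knob up, on the mat, and the gauge is held upright on the printed ring with its plunger about half in, at roughly 3.9 N. The hand-in gave no verdict.

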